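# Load the purifier tray and hold the drying cell's bayonet cap home

## Robot

A 7-joint arm with a two-finger parallel gripper is mounted at the origin on the work surface. World frame = base frame: x ahead of the robot, y to its left, z up, the work surface at z = 0. Lengths are in m, angles in rad, forces in N, time in s.
With the tool pointing down it reaches from about 0.425 to 0.95 m from the base axis. Payload 16.7 kg.
Tool frame: the origin (TCP) lies at the very end of the fingers, on their centre line; the grasp point (between the pads) lies 19 mm behind it; z points along the fingers, y is the line along which they close (so a half turn about z gives the same grasp; the last joint's range is limited). The gripper opens to 94 mm and grips with 3 to 60 N. Pads are 16 mm wide; open, the fingers measure 119 mm over their backs; the gripper's body (75 mm by 177 mm) begins 78 mm behind the grasp point.
Start: joints at [-1.446, 0.426, 0.074, 1.606, -0.034, 1.111, -0.067], TCP at [0.183, 0.65, 0.205] pointing down, gripper open.
Joint ranges: [-2.85, 2.85], [-0.5, 2.14], [-1.23, 1.37], [0.21, 2.46], [-1.02, 4.16], [0.16, 2.05], [-2.73, 2.73]. Speed limits (rad/s): [1.89, 1.89, 2.39, 2.39, 3.01, 3.01, 3.01].

## Interface

Orientations are given as a rotation vector (axis times angle).
In Python, from cell import * gives the robot as it stands. The module is installed in compiled form; this text tells all that it offers.
- The arm moves only by the tool servo_tool, never from a script. Its argument "increments" is a list of rows, each a list of 3 entries, a list of its own where there are three numbers: the turn, a rotation vector about the tool's x, y, z in units of 6 degrees (1.0 is 6 degrees), then the shift along the tool's x, y, z in cm, then the opening, from -1 (shut) to 1 (fully open). A call has 1 to 10 rows; each row is the pose to reach, as a shift and turn from the pose commanded when the call began, along the tool's axes at that moment; what a row does not reach only later rows make up. A row lasts 1/8 s, in which the tool goes at most 62.5 mm and 10.7 degrees, less where a joint would pass 70% of its speed; a pose out of reach is approached as far as the arm can. A call with a gripper value outside its range is refused whole. The fingers move at their own pace and stop on an object; "newtons" is the grip in N (left out, the last holds). Time passes only in rows, so rows that repeat a pose let the fingers close. It gives the time, the measured TCP pose, the force, the opening and the grip force at its end, in the units of the state.
- observe(): the state, without advancing time (a new reading comes with each control period).
- camera(name): name is "scene" or "side" or "wrist"; returns the picture (420x560x3 uint8, red, green, blue); there is no depth.
- calibration(name): a dict with "camera_matrix" (3x3 intrinsics, pixels), "world_to_cam" (4x4, takes a point from world to camera coordinates). Camera axes: x right, y down, z forward; pixel columns grow to the right and rows downward; lengths in m; the calibration is good to about 2 mm. The wrist camera is an equidistant fisheye: a pixel r from the principal point sees the ray r / f radians off the axis. A picture is of the moment at which its call begins: read the wrist's pose just before it. calibration takes no time and is no camera call; for the wrist camera it gives the pose at the moment of the call.
- close_job(): hands the job in; it is judged then, once.
The state is a dict: "t": time; "qpos": joint angles; "qvel": joint speeds; "joint_efforts": joint torques, N m; "eef_pos": TCP position; "ee_rot": TCP orientation; "ft_force": force on the tool from outside, world axes, zero at the start; "moment": the same for the moment, N m; "opening": finger opening in m; "gripper_force": force on a finger pad.
Only numpy, scipy, OpenCV 4.12 (cv2) and the standard library are available. Lean on these libraries where they do the work, as an engineer would, in place of code of your own. Each camera call takes 0.05 s, during which the arm holds its last target. There are 200 camera calls.

## Task

Load the gas purifier: pack the short cartridge and the tall drying cell upright into the two open compartments of the tray, either one in either. Then put the knurled cap on the cell's neck, turn it until its hidden keyways drop over the neck's pins, and push it fully home against the spring seal; finish still holding the cap pushed home with the fingers, for the leak check. Leave everything else on the bench as it is.

Things in the scene. Friction and masses are not known exactly. Their poses are not given: they have to be found in the camera images.
- tray: Fixed open steel tray, 56 x 215 mm, on the bench; walls and dividers 28 mm high, 3 mm thick. Origin under the centre of its row of four 50 x 50 mm compartments: centres at y = -79.5, -26.5, 26.5, 79.5 mm, floor 3 mm up. Behind the row (x = 30 to 52 mm) an aluminium manifold 34 mm high with thin brass nipples to 52 mm.
- dust_filter: Fixed neighbour already in one compartment: square foot, round grey body, brass nipple, 62 mm tall overall. Origin under its centre; stands on the tray floor (3 mm up).
- scrubber: Fixed neighbour already in another compartment: square grey block 44 x 44 mm, 52 mm tall. Origin under its centre; stands on the tray floor (3 mm up).
- mat_a: Rubber mat 49 x 49 x 3 mm, fixed on the floor of one open compartment; origin under its centre, its top 6 mm above the bench; same yaw as the tray.
- mat_b: Rubber mat as mat_a, in the other open compartment.
- cartridge: Loose short cartridge standing on the bench, about 0.12 kg. Square foot 46 x 46 x 16 mm, lower 8 mm tapered in to 39 mm; round grey body 40 mm across up to 50 mm; lifting knob 22 mm across from 50 to 76 mm. Origin under its centre, x and y along the foot's sides.
- cell: Loose tall drying cell standing on the bench, about 0.2 kg. Foot as the cartridge's; clear round body 40 mm across from 16 to 97 mm; narrower white neck above, with a spring seal on top to 125.5 mm. Origin under its centre, x and y along the foot's sides. In a compartment the foot keeps it from turning (5 degrees of play).
- neck_top (a point): Centre of the cell's neck top, 120.5 mm above its underside, seal not counted. Neck 30 mm across, its last 5 mm tapering to 25 mm. Three steel pins, 5 mm thick, stick out 4 mm from the neck, 120 degrees apart, tops 108.5 mm above the cell's underside, one along the cell's +x.
- cap: Loose bayonet cap standing skirt down on the bench, about 0.08 kg: knurled aluminium collar 49 mm across, 30 mm high, brass nipple on top to 43 mm. Origin under its centre, at the skirt's lower edge. Bore 32.4 mm across, 22 mm deep; in its wall three keyways 120 degrees apart, about 8 mm wide, open below. Nothing outside shows where they are.
- seal (a joint): Spring seal of the cell's neck: 0 = up, 0.005 m = pressed level with the neck top. Takes 4 N to start and 9 N fully down.
- boat_1: Bystander: ceramic combustion boat, 88 x 14 x 12 mm, lying on the bench; origin under its centre, long side along x.
- boat_2: Bystander: a second such boat.
- jar_lid: Bystander: black jar lid, 60 mm across, 22 mm high; origin under its centre.
- brown_bottle: Bystander: amber reagent bottle, 64 mm across, 130 mm tall; origin under its centre.
- vial: Bystander: small vial, 26 mm across, 50 mm tall; origin under its centre.
- spatula: Bystander: lab spatula, 170 mm long, lying on the bench along its x axis.
- spanner: Bystander: open spanner, 140 mm long, lying on the bench along its x axis.
- cap_top (a point): Centre of the collar's flat top, 30 mm above its lower edge. On the neck the lower edge first rests on the pins, 108.5 mm above the cell's underside; at most a third of a turn either way puts keyways over pins (within about 5 degrees). It drops 5 mm to the seal, then is pushed 5 mm more to a stop at 98.5 mm. Let go, it rises 5 mm.
Things that resemble listed ones, but are neither listed nor needed, are in the scene too. What is shaped like the cap but green or purple is not meant. What is shaped like the cell but yellow is not meant.

How it is judged:
On the way, in this order (a step that is already met when the one before it is completed fails the run):
1. the cartridge and the drying cell both stand let go in the tray's open compartments, feet down (x of cartridge in the frame of tray between -0.0045 and 0.0045 m and y of cartridge in the frame of tray between -0.085 and 0.085 m and height (world z) of each of cartridge, cell below 0.009 m and angle between each of cartridge, cell's own z axis and vertical below 0.06 rad and x of cell in the frame of tray between -0.0045 and 0.0045 m and y of cell in the frame of tray between -0.085 and 0.085 m and contact force between the fingers and cartridge below 0.2 N and contact force between the fingers and cell below 0.2 N), for 0.2 s.
2. the cap has dropped over the pins of the cell in the tray (x of cartridge in the frame of tray between -0.0045 and 0.0045 m and y of cartridge in the frame of tray between -0.085 and 0.085 m and height (world z) of each of cartridge, cell below 0.009 m and angle between each of cartridge, cell's own z axis and vertical below 0.06 rad and x of cell in the frame of tray between -0.0045 and 0.0045 m and y of cell in the frame of tray between -0.085 and 0.085 m and z of cap in the frame of cell below 0.105 m and horizontal distance between cap and neck_top below 0.004 m), for 0.1 s.
At the end, for the whole second after the job is handed in: Cartridge and cell upright in the open compartments, undersides under 9 mm above the bench, untouched; cap square on the neck (3 mm, 0.08 rad), lower edge within 2 mm of home (under 100.5 mm above the cell's underside), seal pressed over 3 mm, fingers bearing on the cap with over 2 N (all of step 1 and z of cap in the frame of cell below 0.1005 m and horizontal distance between cap and neck_top below 0.003 m and angle between the z axis of cap and the z axis of cell, either way round below 0.08 rad and value of joint seal above 0.003 m and contact force between the fingers and cap above 2 N and contact force between the arm and cell below 0.2 N and contact force between the arm and cartridge below 0.2 N and linear speed of cap below 0.02 m/s); the arm keeps its last pose, push and grip.
It fails at once if another thing on the bench (boats, jar lid, brown bottle, vial, spatula, spanner) is moved more than 30 mm (distance of any of boat_1, boat_2, jar_lid, brown_bottle, vial, spatula, spanner from where it was at the start of the episode above 0.03 m).
It also fails if it takes over 72 s, if anything falls off the work surface, if the arm or the gripper's body presses on something with over 40 N, if the wrist force passes 120 N, or if a joint passes its speed limit or range.

## Working session

There is one attempt and no reset: what is moved stays moved. The work goes in short steps, Python scripts to look and compute and a tool call to move; the robot and the scene stay as the last step left them, time stands still between calls to the robot, and variables do not carry over. Pictures are saved under pics/ and viewed, at most 10 in all, crops included, and the job is handed in when it is done.

Besides the shell and the picture viewer there is one more tool, called after "Call:" by a JSON object that holds its "name" and its "arguments". servo_tool: Moves the arm, as the interface text tells. Its arguments: {"type":"object","properties":{"increments":{"type":"array","items":{"type":"array"}},"newtons":{"type":"number"}},"required":["increments"]}

```bash
mkdir -p pics; python3 - <<'E'
from cell import *
import cv2
s=observe();print({k:(v if not hasattr(v,'__len__') else [round(float(x),3) for x in v]) for k,v in s.items()})
for n in ["scene","side","wrist"]:
    c=calibration(n);print(n,c["camera_matrix"].round(1).tolist(),c["world_to_cam"].round(4).tolist())
    cv2.imwrite(f"pics/{n}.png",camera(n)[:,:,::-1])
E
```

```text
{'t': 0.0, 'qpos': [-1.445, 0.427, 0.074, 1.607, -0.034, 1.111, -0.067], 'qvel': [-0.001, 0.002, -0.0, -0.001, 0.001, 0.0, -0.001], 'joint_efforts': [0.003, -93.582, 3.669, -45.42, -0.049, 0.02, 0.0], 'eef_pos': [0.183, 0.649, 0.205], 'ee_rot': [-0.43, -3.112, 0.002], 'ft_force': [0.655, 0.536, 0.272], 'moment': [0.044, 0.01, 0.03], 'gripper_force': 0.0, 'opening': 0.09411364773322495}
scene [[417.4, 0.0, 279.3], [0.0, 417.4, 213.1], [0.0, 0.0, 1.0]] [[0.385, 0.9229, 0.0043, -0.1645], [0.7132, -0.2946, -0.636, -0.3246], [-0.5857, 0.2479, -0.7717, 1.625], [0.0, 0.0, 0.0, 1.0]]
side [[405.1, 0.0, 280.6], [0.0, 405.1, 208.9], [0.0, 0.0, 1.0]] [[-0.9723, -0.2329, 0.0177, 0.4874], [-0.1386, 0.5142, -0.8464, 0.1707], [0.188, -0.8254, -0.5323, 0.8292], [0.0, 0.0, 0.0, 1.0]]
wrist [[325.2, 0.0, 280.5], [0.0, 325.2, 213.0], [0.0, 0.0, 1.0]] [[0.2717, 0.9624, -0.0013, -0.6751], [0.9257, -0.2609, 0.2738, -0.0292], [0.2632, -0.0755, -0.9618, 0.391], [0.0, 0.0, 0.0, 1.0]]
```

View pics/scene.png

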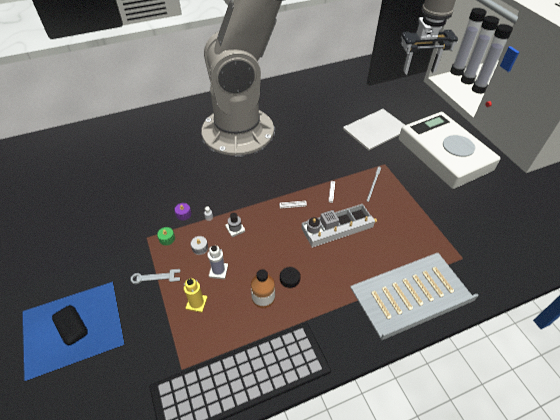

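View pics/side.png

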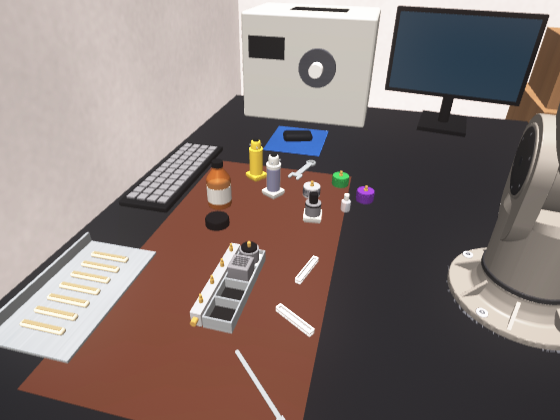

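View pics/wrist.png

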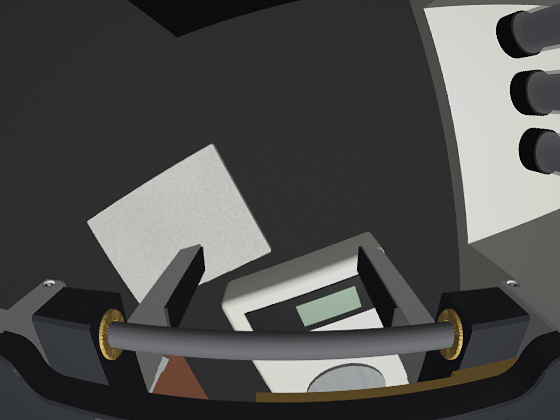

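Scene pixels of what could be mistaken:
- **Cap:** silver (199,244) is wanted. Green (165,236), purple (183,211) and the black jar lid (290,277) are not.
- **Cell:** clear (216,262) is wanted. Yellow (194,296) and the bottle (263,288) are not.
- **Cartridge:** on the bench at (235,224). The dust filter at (314,225) is already in the tray.
- **Open compartments:** (345,215) and (361,213).

Next I'll make rough positions from the two views and one close crop.

```bash
cat > h.py <<'E'
import numpy as np, cv2
from cell import *
from scipy.spatial.transform import Rotation as R
def ray(cal,px,fish=False):
    K=cal["camera_matrix"];T=cal["world_to_cam"];x=(px[0]-K[0,2])/K[0,0];y=(px[1]-K[1,2])/K[1,1]
    if fish:
        r=np.hypot(x,y);d=np.array([x/r*np.sin(r),y/r*np.sin(r),np.cos(r)]) if r>1e-9 else np.array([0,0,1.])
    else: d=np.array([x,y,1.]);d/=np.linalg.norm(d)
    return -T[:3,:3].T@T[:3,3],T[:3,:3].T@d
def plane(cal,px,z,fish=False):
    o,d=ray(cal,px,fish);return o+d*(z-o[2])/d[2]
def tri(rs):
    A=sum(np.eye(3)-np.outer(d,d) for o,d in rs);b=sum((np.eye(3)-np.outer(d,d))@o for o,d in rs)
    p=np.linalg.solve(A,b);return p,[float(np.linalg.norm(np.cross(p-o,d))) for o,d in rs]
def proj(cal,p,fish=False):
    K=cal["camera_matrix"];c=(cal["world_to_cam"]@np.append(p,1))[:3]
    if fish:
        r=np.hypot(c[0],c[1]);a=np.arctan2(r,c[2]);u=c[:2]/r*a
    else:u=c[:2]/c[2]
    return K[:2,:2]@u+K[:2,2]
E
python3 - <<'E'
from h import *
cs,cd=calibration("scene"),calibration("side")
P={"cap":((199,238),(311.5,183)),"celltop":((214.5,247),(274,157)),"cart top":((234,216),(313.5,194)),"dustnip":((314,217),(249,242)),
"green":((166,229),(341,172)),"bottle top":((262,272),(217,164)),"vial":((208,208),(347,195)),"yellowtop":((191,281),(256,142))}
for k,(a,b) in P.items():
    p,e=tri([ray(cs,a),ray(cd,b)]);print(k,p.round(3),np.round(e,3))
for k,a,z in [("lid",(290,277),.011),("comp3",(345,216),.006),("comp4",(361,213),.006),("spanner",(155,276),0),("boat",(293,204),.01),("boat2",(332,191),.01)]: print(k,plane(cs,a,z).round(3))
a=cv2.imread("pics/scene.png")[185:315,145:385];b=cv2.imread("pics/side.png")[135:335,185:385]
o=np.zeros((600,800,3),np.uint8);A=cv2.resize(a,None,fx=1.75,fy=1.75,interpolation=cv2.INTER_CUBIC)
B=cv2.resize(b,(370,370),interpolation=cv2.INTER_CUBIC)
o[:A.shape[0],:A.shape[1]]=A;o[:370,425:795]=B
c=cv2.resize(a[:105,0:105],(360,360),interpolation=cv2.INTER_CUBIC);o[235:595,:360]=c
cv2.imwrite("pics/crop.png",o)
E
```

```text
cap [ 0.479 -0.281  0.039] [0.001 0.001]
celltop [ 0.582 -0.255  0.116] [0. 0.]
cart top [ 0.459 -0.164  0.069] [0.002 0.002]
dustnip [0.556 0.06  0.066] [0. 0.]
green [ 0.408 -0.364  0.041] [0.001 0.001]
bottle top [ 0.709 -0.165  0.121] [0.001 0.001]
vial [ 0.378 -0.224  0.045] [0.002 0.002]
yellowtop [ 0.659 -0.342  0.115] [0.001 0.001]
lid [ 0.69  -0.076  0.011]
comp3 [0.548 0.179 0.006]
comp4 [0.556 0.233 0.006]
spanner [ 0.531 -0.433  0.   ]
boat [0.44  0.043 0.01 ]
boat2 [0.437 0.188 0.01 ]
```

View pics/crop.png

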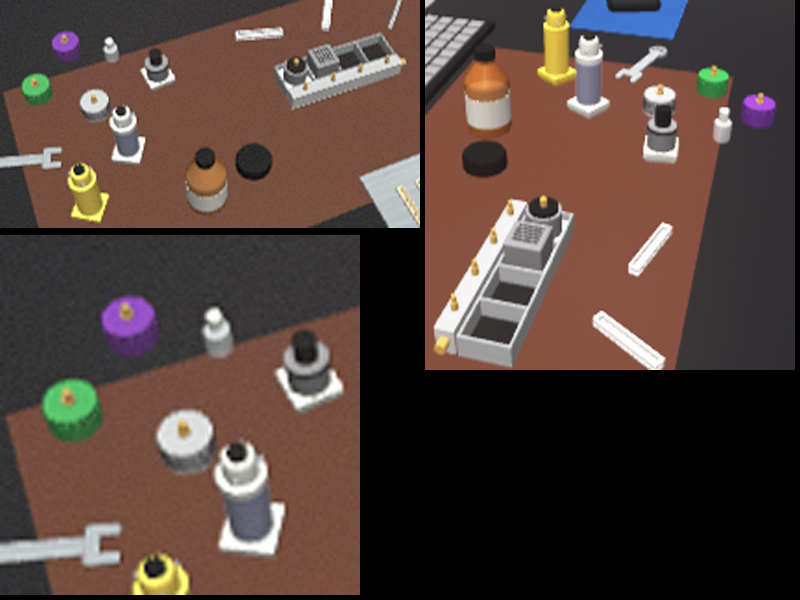

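The crop confirms the choices: silver cap, clear cell left of the bottle, and the cartridge with the black knob. The two open compartments are at the tray's +y end. Next, move over the tray.

Call:
{"name": "servo_tool", "arguments": {"increments": [[[0,0,0],[-58,-38.5,-5],1],[[0,0,0],[-58,-38.5,-5],1],[[0,0,0],[-58,-38.5,-5],1],[[0,0,0],[-58,-38.5,-5],1],[[0,0,0],[-58,-38.5,-5],1],[[0,0,0],[-58,-38.5,-5],1],[[0,0,0],[-58,-38.5,-5],1],[[0,0,0],[-58,-38.5,-5],1],[[0,0,0],[-58,-38.5,-5],1],[[0,0,0],[-58,-38.5,-5],1]]}}

```text
t: 1.4
eef_pos: [0.5905, 0.1752, 0.2504]
ee_rot: [-0.43, -3.112, -0.0]
ft_force: [0.5, 0.7, 1.1]
opening: 0.094
gripper_force: 0.0
```

```bash
python3 - <<'E'
from h import *
s=observe();print(s["t"],s["eef_pos"],s["ee_rot"],s["qpos"].round(2) if hasattr(s["qpos"],'round') else s["qpos"])
c=calibration("wrist");im=camera("wrist")[:,:,::-1]
np.save("pics/w1.npy",c["world_to_cam"]);cv2.imwrite("pics/w1.png",im)
E
```

```text
1.4 [0.590466   0.17522064 0.25042273] [-4.29869067e-01 -3.11199769e+00 -1.86480334e-04] [-0.68  0.3   0.36  1.71 -0.12  1.15  1.01]
```

View pics/w1.png

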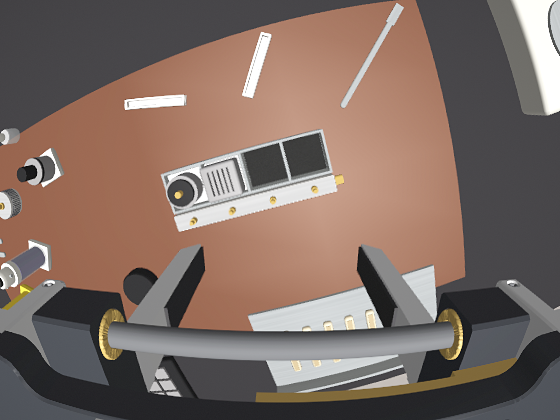

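The picture shows the tray with the dust filter at (183,190), the scrubber at (222,180) and open compartments at (265,167) and (306,155). The nearer rim runs from (162,175) to (323,130). The cartridge knob is near (30,173). I'll take another wrist picture on the way to the cartridge to triangulate the tray.

Call:
{"name": "servo_tool", "arguments": {"increments": [[[0,0,0],[0,-6,0],1],[[0,0,0],[0,-12,0],1],[[0,0,0],[0,-18,0],1],[[0,0,0],[0,-18,0],1]]}}

```text
t: 1.95
eef_pos: [0.5394, -0.001, 0.2506]
ee_rot: [0.44, 3.11, -0.0]
ft_force: [-0.2, 0.4, 0.7]
opening: 0.0939
gripper_force: 0.0
```

```bash
python3 - <<'E'
from h import *
s=observe();print(s["t"],s["eef_pos"])
c=calibration("wrist");im=camera("wrist")[:,:,::-1]
np.save("pics/w2.npy",c["world_to_cam"]);cv2.imwrite("pics/w2.png",im)
E
```

```text
1.95 [ 0.53944831 -0.00098128  0.25064672]
```

View pics/w2.png

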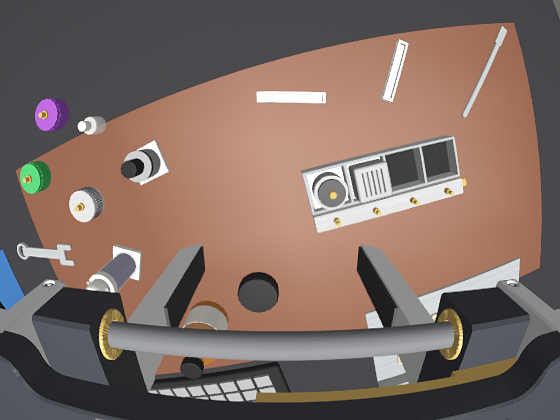

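```bash
python3 - <<'E'
from h import *
K=calibration("wrist")["camera_matrix"]
C=[dict(camera_matrix=K,world_to_cam=np.load(f"pics/w{i}.npy")) for i in (1,2)]
I=[cv2.imread(f"pics/w{i}.png") for i in (1,2)]
def orange(im,p,r=8):
    x,y=map(int,p);w=cv2.cvtColor(im[y-r:y+r+1,x-r:x+r+1],cv2.COLOR_BGR2HSV)
    m=cv2.inRange(w,(14,110,60),(32,255,255));v,u=np.nonzero(m)
    return (x-r+u.mean(),y-r+v.mean())
def sub(im,p):
    return cv2.cornerSubPix(cv2.cvtColor(im,cv2.COLOR_BGR2GRAY),np.float32([[p]]),(4,4),(-1,-1),(3,50,.01))[0,0]
for k,a,b,f in [("corL",(162,174),(302,172),sub),("corR",(323,130),(454,137),sub),("dustnip",(178,195),(333,196),orange),
  ("n1",(194,221),(337,221),orange),("n2",(233,211),(377,211),orange),("n3",(273,199),(414,201),orange),("n4",(314,188),(448,191),orange)]:
    pa,pb=f(I[0],a),f(I[1],b);p,e=tri([ray(C[0],pa,1),ray(C[1],pb,1)]);print(k,np.round(pa,1),np.round(pb,1),p.round(4),np.round(e,4))
# dark mats in both, quads
for i,rg in ((0,(240,125,335,195)),(1,(384,130,460,195))):
    x0,y0,x1,y1=rg;g=cv2.cvtColor(I[i][y0:y1,x0:x1],cv2.COLOR_BGR2GRAY);m=cv2.erode((g<75).astype(np.uint8),np.ones((2,2)))
    n,l,st,ce=cv2.connectedComponentsWithStats(m)
    for j in range(1,n):
        if st[j,4]>300:
            print("mat",i,st[j],ce[j]+[x0,y0],plane(C[i],ce[j]+[x0,y0],.006,1).round(4))
# cart & cap in w2 + scene
x0,y0=60,180;print("cap nip",plane(C[1],orange(I[1],(86,206)),.043,1).round(4), "cart knob",plane(C[1],(132,168),.076,1).round(4))
E
```

```text
corL [161.2 174.7] [302.  172.6] [0.532  0.03   0.0254] [0.0007 0.0007]
corR [320.1 131.4] [452.6 137.5] [0.537  0.2414 0.0285] [0.0007 0.0007]
dustnip [178.3 194.3] [332.3 194.4] [0.5601 0.057  0.0596] [0. 0.]
n1 [193.1 221. ] [337.  221.5] [0.6011 0.0564 0.0397] [0.0001 0.0001]
n2 [231.8 210.6] [376.5 210.8] [0.6019 0.1096 0.0396] [0.0001 0.0001]
n3 [272.5 199.7] [414.1 201. ] [0.6024 0.1625 0.041 ] [0.0004 0.0004]
n4 [314.3 189. ] [448.3 190.9] [0.6031 0.2154 0.0403] [0. 0.]
mat 0 [  44   10   42   41 1205] [304.71950207 154.87053942] [0.5635 0.2164 0.006 ]
mat 0 [   5   20   42   41 1174] [265.71465077 165.03662692] [0.5626 0.1638 0.006 ]
mat 1 [ 39  13  27  34 655] [436.20763359 159.19541985] [0.5649 0.2207 0.006 ]
mat 1 [  3  21  31  35 778] [402.23136247 167.59897172] [0.5639 0.1665 0.006 ]
cap nip [ 0.4824 -0.2774  0.043 ] cart knob [ 0.4594 -0.1584  0.076 ]
```

Call:
{"name": "servo_tool", "arguments": {"increments": [[[0,0,0],[0,-6,0],1],[[0,0,0],[2,-12,0],1],[[0,0,0],[3,-17,0],1],[[0,0,0],[3,-17,0],1],[[0,0,0],[3,-17,0],1]]}}

```text
t: 2.62
eef_pos: [0.4664, -0.1506, 0.2503]
ee_rot: [0.428, 3.112, 0.0]
ft_force: [-0.0, -0.7, -0.4]
opening: 0.0939
gripper_force: 0.0
```

```bash
python3 - <<'E'
from h import *
s=observe();print(s["t"],s["eef_pos"])
c=calibration("wrist");im=camera("wrist")[:,:,::-1]
np.save("pics/w3.npy",c["world_to_cam"]);cv2.imwrite("pics/w3.png",im)
E
```

```text
2.625 [ 0.46639645 -0.15055947  0.25026447]
```

View pics/w3.png

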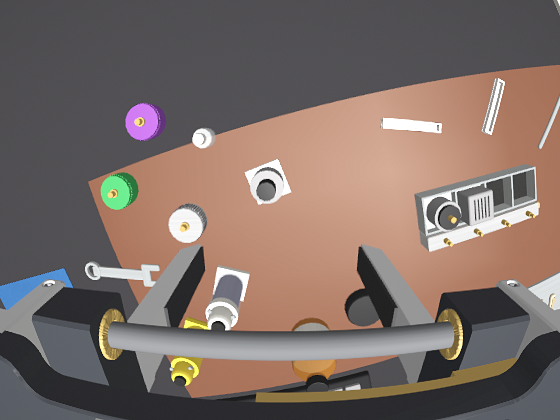

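The picture shows the cartridge foot around (268,182), the cap at (187,224) with its nipple at (184,228), and the cell with its foot at (230,282) and neck at (221,318). Next I'll measure the cartridge and cap by masks, using w2 and w3.

```bash
python3 - <<'E'
from h import *
K=calibration("wrist")["camera_matrix"]
C={i:dict(camera_matrix=K,world_to_cam=np.load(f"pics/w{i}.npy")) for i in (2,3)}
I={i:cv2.imread(f"pics/w{i}.png") for i in (2,3)}
def comp(m,x0,y0,near):
    n,l,st,ce=cv2.connectedComponentsWithStats(m.astype(np.uint8));best=min((j for j in range(1,n) if st[j,4]>25),key=lambda j:np.hypot(*(ce[j]+[x0,y0]-near)))
    return ce[best]+[x0,y0],st[best,4],(l==best)
def foot(i,x0,y0,x1,y1,thr=200):
    w=I[i][y0:y1,x0:x1];m=w.min(2)>thr;v,u=np.nonzero(m)
    h=cv2.convexHull(np.int32(np.c_[u+x0,v+y0])).reshape(-1,2)
    P=np.float32([plane(C[i],p,.016,1)[:2]*1000 for p in h]);return cv2.minAreaRect(P)
for i,r in ((3,(238,152,300,210)),(2,(134,138,176,190))): 
    for t in (170,200): print("cart foot",i,foot(i,*r,t))
k={}
for i,(x,y),r in ((2,(132,168),16),(3,(265,188),18)):
    w=I[i][y-r:y+r,x-r:x+r];k[i],a,_=comp(w.max(2)<45,x-r,y-r,(x,y));print("knob",i,k[i].round(1),a)
print(tri([ray(C[i],k[i],1) for i in k]))
for i,(x,y) in ((2,(86,206)),(3,(184,228))):
    r=8;w=cv2.cvtColor(I[i][y-r:y+r,x-r:x+r],cv2.COLOR_BGR2HSV);k[i],a,_=comp(cv2.inRange(w,(14,110,60),(32,255,255))>0,x-r,y-r,(x,y))
print("capnip",tri([ray(C[i],k[i],1) for i in k]))
print(observe()["qpos"])
o=cv2.resize(I[3][145:215,165:310],None,fx=5,fy=5,interpolation=cv2.INTER_CUBIC);cv2.imwrite("pics/c3.png",o)
E
```

```text
cart foot 3 ((461.0743408203125, -165.77149963378906), (51.13257598876953, 49.31609344482422), 5.827895641326904)
cart foot 3 ((461.1911926269531, -165.7342529296875), (50.86865997314453, 48.35928726196289), 6.091972827911377)
cart foot 2 ((459.34912109375, -167.4354248046875), (47.00901794433594, 53.509090423583984), 5.276345252990723)
cart foot 2 ((459.3934020996094, -167.86961364746094), (46.307491302490234, 53.23306655883789), 6.448814868927002)
knob 2 [137.9 165.8] 119
knob 3 [267.8 181.5] 42
(array([ 0.45652872, -0.16322027,  0.04596238]), [0.002868364231090323, 0.0028683642310904788])
capnip (array([ 0.48315667, -0.28724341,  0.03048453]), [0.0002045545890088516, 0.00020455458900891046])
[-0.33658274  0.06964668  0.55113153  1.98032544 -0.04078697  1.10241047
  1.53016236]
```

The cartridge is at (0.461, -0.166) and turned about 6°. Grasp the knob with the TCP at z of about 0.054, above the body shoulder.

Call:
{"name": "servo_tool", "arguments": {"increments": [[[0,0,-1.7],[0.1,-1.6,5],0.1],[[0,0,-3.6],[0.1,-1.6,10],0.1],[[0,0,-3.6],[0.1,-1.6,12],0.1],[[0,0,-3.6],[0.1,-1.6,16],0.1],[[0,0,-3.6],[0.1,-1.6,19.6],0.1],[[0,0,-3.6],[0.1,-1.6,19.6],0.1]], "newtons": 30}}

```text
t: 3.42
eef_pos: [0.4593, -0.1656, 0.0522]
ee_rot: [0.163, -3.132, -0.001]
ft_force: [0.5, -1.4, 1.0]
opening: 0.0514
gripper_force: 0.0
```

```bash
python3 - <<'E'
from h import *
s=observe();print(s["t"],s["eef_pos"],s["qpos"].round(2))
im=[camera(n)[:,:,::-1] for n in ("scene","side","wrist")]
a=cv2.resize(im[0][180:270,190:280],(390,390),interpolation=2);b=cv2.resize(im[1][130:250,260:380],(390,390),interpolation=2)
cv2.imwrite("pics/g1.png",np.hstack([a,b]))
cv2.imwrite("pics/g1w.png",im[2])
E
```

```text
3.425 [ 0.45928574 -0.16558133  0.05224898] [-0.18  0.37  0.47  2.17 -0.27  0.67  2.15]
```

View pics/g1.png

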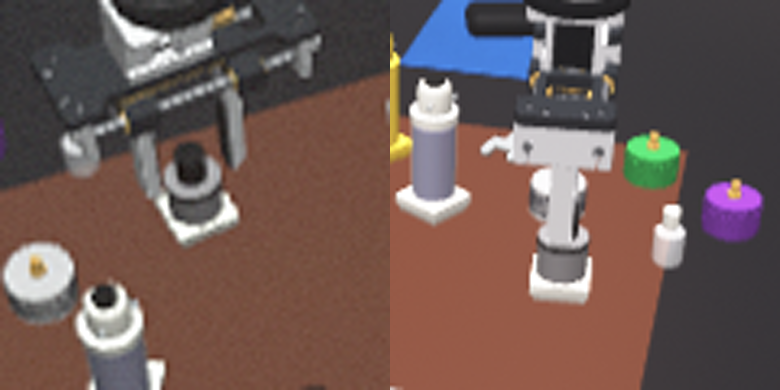

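The fingers straddle the knob and are centred. Close and lift.

Call:
{"name": "servo_tool", "arguments": {"increments": [[[0,0,0],[0,0,0],-0.7],[[0,0,0],[0,0,0],-0.7],[[0,0,0],[0,0,0],-0.7],[[0,0,0],[0,0,0],-0.7],[[0,0,0],[0,0,-4],-0.7],[[0,0,0],[0,0,-9],-0.7],[[0,0,0],[0,0,-12],-0.7]], "newtons": 30}}

```text
t: 4.45
eef_pos: [0.4606, -0.1673, 0.1763]
ee_rot: [-0.16, 3.136, -0.0]
ft_force: [0.0, 0.4, -2.0]
opening: 0.0213
gripper_force: 29.9
```

Call:
{"name": "servo_tool", "arguments": {"increments": [[[0,0,0.5],[-2,5,0],-0.7],[[0,0,1.1],[-5,11,0],-0.7],[[0,0,1.1],[-7,17,0],-0.7],[[0,0,1.1],[-10,23,0],-0.7],[[0,0,1.1],[-12,29,0],-0.7],[[0,0,1.1],[-13.4,31.8,0],-0.7],[[0,0,1.1],[-13.4,31.8,0],-0.7],[[0,0,1.1],[-13.4,31.8,0],-0.7]]}}

```text
t: 5.45
eef_pos: [0.5609, 0.1621, 0.1739]
ee_rot: [-0.021, -3.141, 0.001]
ft_force: [0.0, -0.9, -0.2]
opening: 0.0215
gripper_force: 29.9
```

```bash
python3 - <<'E'
from h import *
s=observe();p=s["eef_pos"];print(s["t"],p,s["ee_rot"],s["opening"])
c={n:calibration(n) for n in ("scene","side","wrist")}
I={n:camera(n) for n in c}
for n in c: cv2.imwrite(f"pics/h1_{n}.png",I[n][:,:,::-1])
zf=p[2]-.052+.016
for n,f in (("scene",0),("side",0),("wrist",1)):
    q=proj(c[n],[p[0],p[1],zf],f);print(n,q)
    x,y=map(int,q);r=20 if not f else 60;y0,x0=max(y-r,0),max(x-r,0)
    w=I[n][y0:y+r,x0:x+r].astype(int);m=((w.min(2)>190)&(w.max(2)-w.min(2)<25)).astype(np.uint8)
    k,l,st,ce=cv2.connectedComponentsWithStats(m)
    for j in range(1,k):
        if st[j,4]>30:
            v,u=np.nonzero(l==j);h=cv2.convexHull(np.int32(np.c_[u+x0,v+y0])).reshape(-1,2)
            R_=cv2.minAreaRect(np.float32([plane(c[n],a,zf,f)[:2]*1000 for a in h]));print(n,st[j]+[x0,y0,0,0,0],np.round(R_[0],1),np.round(R_[1],1),round(R_[2],1))
o=np.zeros((420,780,3),np.uint8);o[:,:390]=cv2.resize(I["scene"][145:235,300:384],(390,420),interpolation=2)[:,:,::-1];o[:,390:]=cv2.resize(I["side"][180:330,180:320],(390,420),interpolation=2)[:,:,::-1]
cv2.imwrite("pics/h1.png",o)
E
```

```text
5.45 [0.56089013 0.16211293 0.17391635] [-2.13216749e-02 -3.14083678e+00  1.25788948e-03] 0.021455911677106598
scene [347.74764131 192.70196526]
scene [329 181   6  20  82] [534.8 122.9] [11.8 78.3] 58.0
scene [338 189  20  13  59] [563.9 161.7] [46.5 47.2] 89.3
side [228.60105002 242.09538093]
side [218 222  10   8  67] [590.  115.4] [17.2 25.1] 19.8
side [219 225  22  10  73] [569.  127.1] [39.9 24.2] 43.3
side [214 239  33  18 200] [555.8 172. ] [47.  52.1] 0.8
side [223 257  10   5  39] [546.7 207.6] [16.2 10.6] 14.7
wrist [279.87955712 237.22271849]
wrist [219 177  39  24 196] [525.6 134.3] [25.8 15.9] 88.7
wrist [307 177   3  23  50] [526.  181.6] [15.2  1.3] 0.2
wrist [ 219  186  120   66 3833] [548.8 162.3] [85.3 46.4] 86.1
```

Call:
{"name": "servo_tool", "arguments": {"increments": [[[0,0,0],[0,0.05,4],-0.7],[[0,0,0],[0,0.05,7],-0.7],[[0,0,0],[0,0.05,9],-0.7],[[0,0,0],[0,0.05,10],-0.7],[[0,0,0],[0,0.05,10.7],-0.7],[[0,0,0],[0,0.05,11.3],-0.7],[[0,0,0],[0,0.05,11.3],-0.7]]}}

```text
t: 6.48
eef_pos: [0.5612, 0.1635, 0.0613]
ee_rot: [-0.02, -3.141, 0.0]
ft_force: [-0.4, -1.3, -1.7]
opening: 0.0212
gripper_force: 29.9
```

Call:
{"name": "servo_tool", "arguments": {"increments": [[[0,0,0],[0,0,0.2],-0.7],[[0,0,0],[0,0,0.35],-0.7],[[0,0,0],[0,0,0.35],-0.7]]}}

```text
t: 6.85
eef_pos: [0.5622, 0.1646, 0.0599]
ee_rot: [0.02, 3.139, 0.003]
ft_force: [-7.5, 0.3, 28.0]
opening: 0.0212
gripper_force: 30.0
```

Call:
{"name": "servo_tool", "arguments": {"increments": [[[0,0,0],[0,0,0.1],-0.2],[[0,0,0],[0,0,0.1],-0.2],[[0,0,0],[0,0,-1],-0.2],[[0,0,0],[0,0,-4],-0.2],[[0,0,0],[0,0,-9],-0.1],[[0,0,0],[0,0,-14],0],[[0,0,0],[0,0,-14],0]]}}

```text
t: 7.72
eef_pos: [0.5632, 0.1639, 0.2021]
ee_rot: [0.021, 3.136, 0.005]
ft_force: [0.2, -0.5, -0.8]
opening: 0.0466
gripper_force: 0.0
```

```bash
python3 - <<'E'
from h import *
s=observe();p=s["eef_pos"];print(s["t"],p,s["ee_rot"],s["qpos"].round(2))
I={n:camera(n) for n in ("scene","side","wrist")}
np.save("pics/w4.npy",calibration("wrist")["world_to_cam"])
for n in I: cv2.imwrite(f"pics/k1_{n}.png",I[n][:,:,::-1])
o=np.zeros((420,790,3),np.uint8)
o[:,:390]=cv2.resize(I["scene"][185:255,297:390],(390,420),interpolation=2)[:,:,::-1]
o[:,400:]=cv2.resize(I["side"][220:340,185:290],(390,420),interpolation=2)[:,:,::-1]
cv2.imwrite("pics/k1.png",o)
E
```

```text
7.725 [0.5631574  0.16391807 0.20211171] [0.02113402 3.13582063 0.00475316] [-0.71  0.29  0.39  1.84 -0.13  1.03  1.29]
```

View pics/k1.png

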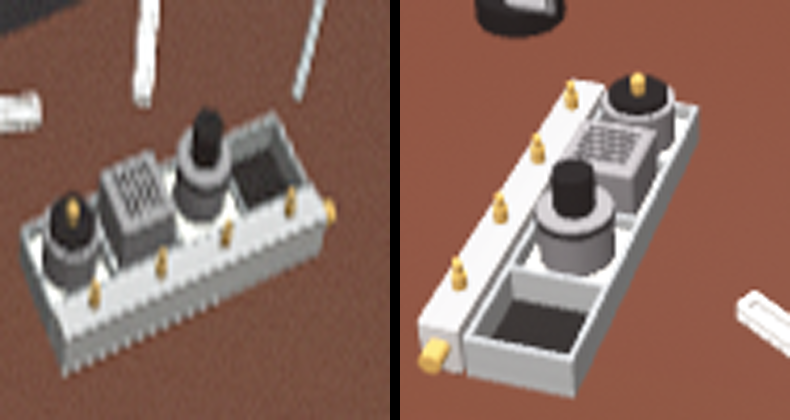

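The cartridge stands upright in the compartment next to the scrubber, leaving the +y end one free. Next, move to view the cell and cap.

Call:
{"name": "servo_tool", "arguments": {"increments": [[[0,0,0],[-2,-6,-2],0.5],[[0,0,0],[-4,-12,-5],0.5],[[0,0,0],[-5,-18,-5],0.5],[[0,0,0],[-6,-24,-5],0.5],[[0,0,0],[-8,-30,-5],0.5],[[0,0,0],[-9,-36,-5],0.5],[[0,0,0],[-10,-39,-5],0.5],[[0,0,0],[-10,-39,-5],0.5],[[0,0,0],[-10,-39,-5],0.5]]}}

```text
t: 9.0
eef_pos: [0.6557, -0.2271, 0.2463]
ee_rot: [-0.02, -3.139, -0.001]
ft_force: [0.6, -0.0, -0.3]
opening: 0.0702
gripper_force: 0.0
```

```bash
python3 - <<'E'
from h import *
s=observe();p=s["eef_pos"];print(s["t"],p,s["ee_rot"])
c={n:calibration(n) for n in ("scene","side","wrist")};I={n:camera(n)[:,:,::-1] for n in c}
np.save("pics/w5.npy",c["wrist"]["world_to_cam"]);cv2.imwrite("pics/w5.png",I["wrist"])
cell=np.array([.582,-.255])
for n,f in (("scene",0),("side",0),("wrist",1)):
    print(n,[proj(c[n],[*cell,z],f).round(0).tolist() for z in (0,.016,.097,.1205)], "cap",proj(c[n],[.483,-.285,.04],f).round(0))
w=cv2.resize(I["wrist"][90:290,150:400],None,fx=3.2,fy=3,interpolation=2);cv2.imwrite("pics/w5c.png",w)
E
```

```text
9.0 [ 0.65566562 -0.22712995  0.24634371] [-2.03706674e-02 -3.13936582e+00 -8.82750457e-04]
scene [[219.0, 270.0], [219.0, 267.0], [215.0, 251.0], [214.0, 246.0]] cap [198. 239.]
side [[274.0, 194.0], [274.0, 189.0], [274.0, 163.0], [274.0, 155.0]] cap [311. 182.]
wrist [[258.0, 127.0], [257.0, 128.0], [251.0, 129.0], [249.0, 129.0]] cap [229.  47.]
```

```bash
python3 - <<'E'
from h import *
im=cv2.imread("pics/w5.png");w=im[100:270,190:360].astype(int)
m=((w.min(2)>195)&(w.max(2)-w.min(2)<25)).astype(np.uint8);print("white");k,l,st,ce=cv2.connectedComponentsWithStats(m)
for j in range(1,k):
    if st[j,4]>30: print(st[j]+[190,100,0,0,0],(ce[j]+[190,100]).round(1))
m=(w.max(2)<50).astype(np.uint8);print("dark");k,l,st,ce=cv2.connectedComponentsWithStats(m)
for j in range(1,k):
    if st[j,4]>30: print(st[j]+[190,100,0,0,0],(ce[j]+[190,100]).round(1))
E
```

```text
white
[ 227  108   51   49 1220] [251.8 132.1]
dark
[322 245  31  25 291] [338.3 257. ]
[210 247  13  23 175] [217.6 261.2]
```

```bash
python3 - <<'E'
from h import *
K=calibration("wrist")["camera_matrix"];c=dict(camera_matrix=K,world_to_cam=np.load("pics/w5.npy"))
im=cv2.imread("pics/w5.png");x0,y0=215,95;w=im[y0:165,x0:290].astype(int)
for t in (170,195,215,235):
    m=((w.min(2)>t)&(w.max(2)-w.min(2)<25)).astype(np.uint8)
    k,l,st,ce=cv2.connectedComponentsWithStats(m);j=1+st[1:,4].argmax();v,u=np.nonzero(l==j)
    h=cv2.convexHull(np.int32(np.c_[u+x0,v+y0])).reshape(-1,2)
    P=np.float32([plane(c,a,.016,1)[:2]*1000 for a in h]);print(t,cv2.minAreaRect(P))
# ascii map of grey levels
g=w.max(2);s=w.max(2)-w.min(2)
for r in range(8,68,2): print(''.join('~' if s[r,q]>40 else ' .:-=+*#%@'[min(9,g[r,q]//26)] for q in range(5,72)))
# cap
x0,y0=195,15;w=im[y0:90,x0:270];hs=cv2.cvtColor(w,cv2.COLOR_BGR2HSV);v,u=np.nonzero(cv2.inRange(hs,(16,120,90),(32,255,255)));q=(x0+u.mean(),y0+v.mean());print("capnip",q,len(u),plane(c,q,.038,1))
E
```

```text
170 ((588.6007080078125, -265.6313171386719), (54.548973083496094, 54.822845458984375), 60.91823959350586)
195 ((588.3614501953125, -265.49822998046875), (54.548973083496094, 54.27539825439453), 60.91823959350586)
215 ((588.298095703125, -265.5537109375), (54.355709075927734, 54.176902770996094), 61.113704681396484)
235 ((589.2653198242188, -263.3265380859375), (49.24056625366211, 53.466949462890625), 61.182308197021484)
~~~~~~~~~~~~~~~~~~~~~~~~~~~~~~~~~~~~~~~~~~~~~~~~~~~~~~~~~~~~~~~~~~~
~~~~~~~~~~~~~~~~~~~~~~~~~~~~~~~~~~~~~~~~~~~~~~~~~~~~~~~~~~~~~~~~~~~
~~~~~~~~~~~~~~~~~~~~~~~~~~%~~~~~~~~~~~~~~~~~~~~~~~~~~~~~~~~~~~~~~~~
~~~~~~~~~~~~~~~~~~~~~~~~%@@@@@~~~~~~~~~~~~~~~~~~~~~~~~~~~~~~~~~~~~~
~~~~~~~~~~~~~~~~~~~~~~~%@@@@@@@@@@~~~~~~~~~~~~~~~~~~~~~~~~~~~~~~~~~
~~~~~~~~~~~~~~~~~~~~~~@@@@@@@@@@@@@@@%~~~~~~~~~~~~~~~~~~~~~~~~~~~~~
~~~~~~~~~~~~~~~~~~~%@@@@@@@@@@@@@@@@@@@@@@~~~~~~~~~~~~~~~~~~~~~~~~~
~~~~~~~~~~~~~~~~@@@@@@@@@@@@@@@@@@@@@@@@@@@@@%~~~~~~~~~~~~~~~~~~~~~
~~~~~~~~~~~~~~%%%%%@@@@@@@@@@@@@@@@@@@@@%%@@@@@@@%~~~~~~~~~~~~~~~~~
~~~~~~~~~~~%@@%%%#***##%%%####*##%@@@@@@@@%%@@@@@@@@%~~~~~~~~~~
[... 775 characters left out ...]
@@@@@@@@@@@##%@@@@@@@@@@@%~~~~~~~~~~~~~~~~~~~
~~~~~~~~~~~~@@@@+*#%@@@@@@@@@@%##@@@@@@@@@@@@@%~~~~~~~~~~~~~~~~~~~~
~~~~~~~~~~~~~~@%%%%##%%###%%@@@@@@@@@@@@@@@@@~~~~~~~~~~~~~~~~~~~~~~
~~~~~~~~~~~~~~~~#%%@@@@@@@@@@@@@@@@@@@@@@@@@~~~~~~~~~~~~~~~~~~~~~~~
~~~~~~~~~~~~~~~~~~~~%@@@@@@@@@@@%%@@@@@@@@@~~~~~~~~~~~~~~~~~~~~~~~~
~~~~~~~~~~~~~~~~~~~~~~~~~~~~~~~~~~~~~%@@@@~~~~~~~~~~~~~~~~~~~~~~~~~
~~~~~~~~~~~~~~~~~~~~~~~~~~~~~~~~~~~~~~~~~~~~~~~~~~~~~~~~~~~~~~~~~~~
~~~~~~~~~~~~~~~~~~~~~~~~~~~~~~~~~~~~~~~~~~~~~~~~~~~~~~~~~~~~~~~~~~~
~~~~~~~~~~~~~~~~~~~~~~~~~~~~~~~~~~~~~~~~~~~~~~~~~~~~~~~~~~~~~~~~~~~
capnip (np.float64(228.0909090909091), np.float64(48.38181818181818)) 55 [ 0.48387106 -0.28615892  0.038     ]
```

```bash
python3 - <<'E'
from h import *
K=calibration("wrist")["camera_matrix"];c=dict(camera_matrix=K,world_to_cam=np.load("pics/w5.npy"))
A,B,D=[plane(c,q,.016,1)[:2]*1000 for q in ((247,107),(277.5,124.3),(260.5,155.5))]
print(A,B,D,"ctr",(A+D)/2,np.linalg.norm(A-B),np.linalg.norm(D-B),np.degrees([np.arctan2(*(A-B)[::-1]),np.arctan2(*(D-B)[::-1])]))
print("seal",plane(c,(243.7,135),.1255,1))
s=cv2.imread("pics/scene.png");d=cv2.imread("pics/side.png");q=[]
for im,(x,y) in ((s,(214,247)),(d,(274,157))):
    w=im[y-7:y+8,x-8:x+9].max(2);v,u=np.nonzero(w<70);q.append((x-8+u.mean(),y-7+v.mean()));print(q[-1],len(u))
print(tri([ray(calibration("scene"),q[0]),ray(calibration("side"),q[1]),ray(c,(243.7,135),1)]))
E
```

```text
[ 555.60824328 -266.79498217] [ 578.33795119 -229.24647314] [ 617.32011844 -251.20685587] ctr [ 586.46418086 -259.00091902] 43.89225617323491 44.74223701750193 [-121.18830118  -29.39448905]
seal [ 0.58723405 -0.25941255  0.1255    ]
(np.float64(212.28), np.float64(247.64)) 25
(np.float64(274.10869565217394), np.float64(155.0326086956522)) 92
(array([ 0.58523703, -0.26111974,  0.11927522]), [0.0013174646525367486, 0.0014542341491441309, 0.002419977786765901])
```

The cell is at (0.587, -0.259) with its foot turned -30.3°. The foot midpoint and the seal agree to under 1 mm, and the seal height comes out at 0.119.

Call:
{"name": "servo_tool", "arguments": {"increments": [[[0,0,1.7],[4,-2,0],0.5],[[0,0,3.4],[6.85,-3.3,0],0.5],[[0,0,4.9],[6.85,-3.3,0],0.5],[[0,0,4.9],[6.85,-3.3,2],0.5],[[0,0,4.9],[6.85,-3.3,7],0.5],[[0,0,4.9],[6.85,-3.3,12],0.5],[[0,0,4.9],[6.85,-3.3,16],0.5],[[0,0,4.9],[6.85,-3.3,18.6],0.5],[[0,0,4.9],[6.85,-3.3,18.6],0.5]], "newtons": 30}}

```text
t: 10.28
eef_pos: [0.5858, -0.2585, 0.0591]
ee_rot: [-0.811, -3.031, -0.0]
ft_force: [-0.6, -0.4, 0.3]
opening: 0.0704
gripper_force: 0.0
```

Call:
{"name": "servo_tool", "arguments": {"increments": [[[0,0,0],[0,0,0],-0.4],[[0,0,0],[0,0,0],-0.4],[[0,0,0],[0,0,0],-0.4],[[0,0,0],[0,0,0],-0.4]], "newtons": 30}}

```text
t: 10.78
eef_pos: [0.5876, -0.2599, 0.0624]
ee_rot: [0.816, 3.033, 0.0]
ft_force: [-0.4, 0.6, 4.7]
opening: 0.0397
gripper_force: 30.0
```

Call:
{"name": "servo_tool", "arguments": {"increments": [[[0,0,0],[0,0,-4],-0.4],[[0,0,0],[0,0,-9],-0.4],[[0,0,0],[0,0,-12],-0.4],[[0,0,-1.5],[3,5,-12],-0.4],[[0,0,-3],[6,9,-12],-0.4],[[0,0,-4.9],[9,14,-12],-0.4],[[0,0,-4.9],[12,18.5,-12],-0.4],[[0,0,-4.9],[15,23,-12],-0.4],[[0,0,-4.9],[18,28,-12],-0.4],[[0,0,-4.9],[21,32.5,-12],-0.4]]}}

```text
t: 12.02
eef_pos: [0.5685, 0.1287, 0.1819]
ee_rot: [0.02, 3.141, 0.0]
ft_force: [1.2, 0.2, -1.6]
opening: 0.0396
gripper_force: 30.0
```

Call:
{"name": "servo_tool", "arguments": {"increments": [[[0,0,0],[0.4,5,0],-0.4],[[0,0,0],[0.65,8.7,0],-0.4],[[0,0,0],[0.65,8.7,0],-0.4],[[0,0,0],[0.65,8.7,0],-0.4]]}}

```text
t: 12.52
eef_pos: [0.5634, 0.213, 0.1817]
ee_rot: [-0.021, -3.141, 0.001]
ft_force: [0.7, -0.6, -2.3]
opening: 0.0398
gripper_force: 30.0
```

```bash
python3 - <<'E'
from h import *
s=observe();p=s["eef_pos"];print(s["t"],p,s["ee_rot"],s["opening"])
c={n:calibration(n) for n in ("scene","side")};zf=p[2]-.061+.016
for n in c:
    im=camera(n);cv2.imwrite(f"pics/h2_{n}.png",im[:,:,::-1])
    x,y=proj(c[n],[p[0],p[1],zf]).astype(int);print(n,x,y);r=22;x0,y0=x-r,y-r
    w=im[y0:y+r,x0:x+r].astype(int);m=((w.min(2)>170)&(w.max(2)-w.min(2)<25)).astype(np.uint8)
    k,l,st,ce=cv2.connectedComponentsWithStats(m)
    for j in range(1,k):
        if st[j,4]>25:
            v,u=np.nonzero(l==j);h=cv2.convexHull(np.int32(np.c_[u+x0,v+y0])).reshape(-1,2)
            R_=cv2.minAreaRect(np.float32([plane(c[n],a,zf)[:2]*1000 for a in h]));print(n,st[j]+[x0,y0,0,0,0],np.round(R_[0],1),np.round(R_[1],1),round(R_[2],1))
    g=w.max(2);sa=w.max(2)-w.min(2)
    for r_ in range(44): print(''.join('~' if sa[r_,q]>40 else ' .:-=+*#%@'[min(9,g[r_,q]//26)] for q in range(44)))
E
```

```text
12.525 [0.56338704 0.21297635 0.1816619 ] [-2.09342964e-02 -3.14133396e+00  8.98065423e-04] 0.039811729034237214
scene 363 188
scene [364 169  12   7  38] [514.  266.4] [40.3 21.6] 89.4
scene [354 178  23  20 108] [566.5 229.8] [50.1 86. ] 2.7
:::::::::--=++-::---=++++%@%%%%@@%..:+++~~~~
::::::::::==++:::---=+++=+%@@@@@%+..-+++~~~~
::::::.:::-=++:::---=+++=++*####*+ .=++*~~~~
::::::::::-==-:::-=-=+++==++*****%-.=+++~~~~
::::::::::::::.:-=--=+++=+++****#@#:++++~~~~
::::::::::::::::---==++==+++**+*#@%:+++~~~~~
::::::::::::::::-=-=+++#*=++*+=*@@#-++*~~~~~
::::::::::::--------++*@@#***##%@@==+++~~~~~
::::::::::--~~~=---=+++#@@@@@@@@@*:+++~~~~~~
:::::::--~~~~~~=--==++==*%%@@@@##=-+++~~~~~~
.:---=~~~~~~~~~==-=+++===++++++++:-++=~~~~~~
--~~~~~~~~~~~~~---=+++-===++++++-:=+=~~~~~~~
~~~~~~~~~~~~~~~==-=*++--========-:*#~~~~~~~~
~~~~~~~~~~~~~~~=--=+++----========##~~~~~~~~
~~~~~~~~~~~~~~~~===++=----=====-=##+~~~~~~~~
~~~~~~~~~~~~~~~~~=+++=--=========%*~~~~~~~~~
~~~~~~~~~~~~~~~~~~=++----======+*#+~~~~~~~~~
~~~~~~~~~~~~~~~~~=-==----======+%#=~~~~~~~~~
~~~~~~~~~~~~~~~~~-:----=-======+%*~~~~~~~~~~
~
[... 2533 characters left out ...]
**+++++++++*@@@@@*+-++**+
~~~~~~~@@@@@@@@@%#***++++++##%@@@@@%+-::=*%#
~~~~~~@@@@@@@@@@@@@%%####%%@@@@@@@@*+::::-%%
~~~~~~@@@@@@@@@@@@@@@@@@@@@@@@@@@@%+-:::::#%
~~~~~~%%%@@@@@@@@@@@@@@@@@@@@@@@@@+=::::::=*
~~~~~~%%%%%%%%%@@@@@@@@@@@@@@@@@@#+-:::::.-+
~~~~~~#%%%%%%%%%%%%%@@@@@@@@@@@@@+=:::::..-+
~~~~~~~#######%%#####%%%%%@@@@@@#+:.......:=
~~~~~~~~****################%%%%+=........-#
~~~~~~~~~*********##############+:........=%
~~~~~~~~~~~~~~~~~##****#########=.........=%
~~~~~~~~~~~~~~~~~~@@%%%##***###*:.........=%
~~~~~~~~~~~~~~~~~~@@@@@@@@*###*=..........-%
~~~~~~~~~~~~~~~~~~~@@@@@@@*%%##:..........-%
~~~~~~~~~~~~~~@~~~~@@@@@@#*%%%%=..........+%
~~~~~~~~~~~~~%@~~~~@@@@@@+*%%%%#:........-#%
```

```bash
python3 - <<'E'
from h import *
c=calibration("scene");z=.1367
L,B,Rr=[plane(c,q,z)[:2]*1000 for q in ((341+12.3,166+20.2),(341+18.8,166+31),(341+33.3,166+27))]
print(L,B,Rr,(L+Rr)/2,np.linalg.norm(L-B),np.linalg.norm(B-Rr),np.degrees(np.arctan2(*(B-L)[::-1])),np.degrees(np.arctan2(*(Rr-B)[::-1])))
E
```

```text
[543.12221053 190.80894827] [588.43241888 187.24954084] [590.93389735 234.71922584] [567.02805394 212.76408705] 45.44980045475667 47.53554867914091 -4.49172640694776 86.9835124522323
```

Call:
{"name": "servo_tool", "arguments": {"increments": [[[0,0,0],[0.15,0.25,4],-0.4],[[0,0,0],[0.15,0.25,7],-0.4],[[0,0,0],[0.15,0.25,8.5],-0.4],[[0,0,0],[0.15,0.25,9.5],-0.4],[[0,0,0],[0.15,0.25,10.2],-0.4],[[0,0,0],[0.15,0.25,10.8],-0.4],[[0,0,0],[0.15,0.25,10.8],-0.4]]}}

```text
t: 13.5
eef_pos: [0.562, 0.2162, 0.0737]
ee_rot: [-0.02, -3.141, 0.0]
ft_force: [1.1, 0.7, -2.5]
opening: 0.0395
gripper_force: 30.0
```

Call:
{"name": "servo_tool", "arguments": {"increments": [[[0,0,0],[0,0,0.2],-0.4],[[0,0,0],[0,0,0.4],-0.4],[[0,0,0],[0,0,0.6],-0.4],[[0,0,0],[0,0,0.6],-0.4]]}}

```text
t: 14.0
eef_pos: [0.5622, 0.2163, 0.0684]
ee_rot: [0.021, 3.141, 0.001]
ft_force: [-2.3, -1.8, 8.3]
opening: 0.0395
gripper_force: 30.0
```

Call:
{"name": "servo_tool", "arguments": {"increments": [[[0,0,0],[0,0,0.1],0.02],[[0,0,0],[0,0,0.1],0.02],[[0,0,0],[0,0,-0.5],0.02],[[0,0,0],[0,0,-3],0.02],[[0,0,0],[0,0,-8],0.02],[[0,0,0],[0,0,-14],0.1],[[0,0,0],[0,0,-18],0.4],[[0,0,0],[0,0,-18],0.4]]}}

```text
t: 15.0
eef_pos: [0.5634, 0.2167, 0.2513]
ee_rot: [0.021, 3.137, 0.005]
ft_force: [-0.4, 0.1, -0.8]
opening: 0.065
gripper_force: 0.0
```

```bash
python3 - <<'E'
from h import *
s=observe();p=s["eef_pos"];print(s["t"],p,s["ee_rot"],s["qpos"].round(2))
cs=calibration("scene");cd=calibration("side");S=camera("scene")[:,:,::-1];D=camera("side")[:,:,::-1]
cv2.imwrite("pics/s6.png",S);cv2.imwrite("pics/d6.png",D)
q=[]
for im,c in ((S,cs),(D,cd)):
    x,y=proj(c,[.563,.2155,.13]).astype(int);w=im[y-9:y+10,x-10:x+11].max(2);v,u=np.nonzero(w<70)
    q.append((x-10+u.mean(),y-9+v.mean()));print(x,y,q[-1],len(u))
    for r in range(-10,30,1): print(''.join(' .:-=+*#%@'[min(9,k//26)] for k in im[y+r,x-14:x+15].max(1)))
print(tri([ray(cs,q[0]),ray(cd,q[1])]))
E
```

```text
15.0 [0.56341986 0.21667252 0.25133879] [0.0207677  3.13691684 0.00476277] [-0.82  0.28  0.43  1.74 -0.13  1.14  1.21]
363 189 (np.float64(363.7142857142857), np.float64(190.5)) 14
=========================+%#=
=========================##+=
=========================%*==
========================*#*==
========================%#===
=======================+%*-==
=======================##+===
======================+%#====
======================+%#-===
============*=---=====*#+====
===========#%-..:-+===%#=====
==========+@#.::.-#+=+%#-====
==========+@+....=@*=##+=====
========+++%%+:..*@#=%#======
========**=*@@%%%%@*+%#======
=======+#+=+*%@@@@#**#+======
=======#@===+**###*%%#=======
======+%@*==+++****@@*=======
=======#@%==++****#@@========
=======+@@#++++++*%@@-=======
========#@@%#**#*@@@*========
=======-=*@@@@@@@@@#=========
======--===*%@@@@##+=========
======---==++++++++==========
======----==+++++============
-=====------=================
:-====-----==================
:-=++------==================
:=+*+=-----==================
:*+++------==================
-**%#:-----======*=
[... 950 characters left out ...]
*+@*:.
++++++*#%%@@@@@@@@@%%#**+@@*:
++++++%@%%%@@@@@@%%%##**+@@@-
+++++*@@%%%%%%%%%%%###**+%@@*
+++++@@@%%%%%%%%%%%###**+%@@%
+++++@@@%%%%%%%%%%%###**+@@@%
+++++@@@#%%%%%%%%%%*#***+@@@#
+++++@@@@%%%%%%%#@%*#***%@@@+
+++++@@@@%%%%%%%*#**#**%@@@@=
++++*%@@@@%%%%%%#***#*%@@@@*=
++++%%@@@@@@%%%%####%@@@@@%++
+++#@%%@@@@@@@@@@@@@@@@@@%*+*
++*@@@#%@@@@@@@@@@@@@@@%***+*
++%@@@%##%@@@@@@@@@@@%#***++*
+*@@@@%##%%%%%%%%%%####***==+
+@@@@@@##%%%%%%########**+=--
#@@@@@@***#%%%%#######**+==--
@@@@@@@#++**#######***++=====
@@@@@@@#+++********+++=======
@@@@@@@#++++++++++++++=======
@@@@@@@%++++++++++++++=======
(array([0.56122392, 0.21667492, 0.12625917]), [0.0013400505109976148, 0.0013400505109973262])
```

The cell seal sits at (0.561, 0.217, 0.126), so the cell is seated and upright. Next, the cap at (0.484, -0.2865).

Call:
{"name": "servo_tool", "arguments": {"increments": [[[0,0,0],[0.5,-5,0],0.4],[[0,0,0],[1.5,-11,0],0.4],[[0,0,0],[2.5,-17,0],0.4],[[0,0,0],[3.5,-23,0],0.4],[[0,0,0],[4,-29,0],0.4],[[0,0,0],[5,-35,0],0.4],[[0,0,0],[6,-41,0],0.4],[[0,0,0],[7.3,-47,0],0.4],[[0,0,0],[7.3,-50.4,0],0.4],[[0,0,0],[7.3,-50.4,0],0.4]]}}

```text
t: 16.35
eef_pos: [0.4809, -0.2892, 0.2465]
ee_rot: [-0.027, -3.139, 0.001]
ft_force: [-0.0, 0.5, -0.7]
opening: 0.0658
gripper_force: 0.0
```

```bash
python3 - <<'E'
from h import *
s=observe();p=s["eef_pos"];print(s["t"],p,s["ee_rot"],s["qpos"].round(2))
c=calibration("wrist");I=camera("wrist")[:,:,::-1];cv2.imwrite("pics/w7.png",I)
x,y=proj(c,[.4837,-.2865,.03],1).astype(int);print(x,y)
w=I[max(0,y-40):y+40,x-40:x+40];v,u=np.nonzero(cv2.inRange(cv2.cvtColor(w,cv2.COLOR_BGR2HSV),(16,120,90),(32,255,255)));q=(x-40+u.mean(),max(0,y-40)+v.mean());print(q,len(u),u.min(),u.max(),v.min(),v.max(),plane(c,q,.038,1))
for r in range(0,80,2): print(''.join(' .:-=+*#%@'[min(9,k//26)] for k in w[r].max(1)))
E
```

```text
16.35 [ 0.48086964 -0.28920421  0.24651752] [-2.71398286e-02 -3.13901665e+00  1.24987178e-03] [-0.18  0.24  0.72  1.85 -0.18  1.12  2.16]
282 189
(np.float64(281.84000000000003), np.float64(187.2)) 25 37 43 36 42 [ 0.47932185 -0.287287    0.038     ]
%%%%%%%%%%%%%%%%%%%%%%%%%%%%%%%%%%%%%%%%%%%%%%%%%%%%%%%%%%%%%%%%%%%%%%%%%%%%%%%%
%%%%%%%%%%%%%%%%%%%%%%%%%%%%%%%%%%%%%%%%%%%%%%%%%%%%%%%%%%%%%%%%%%%%%%%%%%%%%%%%
%%%%%%%%%%%%%%%%%%%%%%%%%%%%%%%%%%%%%%%%%%%%%%%%%%%%%%%%%%%%%%%%%%%%%%%%%%%%%%%%
%%%%%%%%%%%%%%%%%%%%%%%%%%%%%%%%%%%%%%%%%%%%%%%%%%%%%%%%%%%%%%%%%%%%%%%%%%%%%%%%
%%%%%%%%%%%%%%%%%%%%%%%%%%%%%%%%%%%%%%%%%%%%%%%%%%%%%%%%%%%%%%%%%%%%%%%%%%%%%%%%
%%%%%%%%%%%%%%%%%%%%%%%%%%%%%%%%%%%%%%%%%%%%%%%%%%%%%%%%%%%%%%%%%%%%%%%%%%%%%%%%
%%%%%%%%%%%%%%%%%%%%%%%%%%%%%%%%%%%%%%%%%%%%%%%%%%%%%%%%%%%%%%%%%%%%%%%%%%%%%%%%
%%%%%%%%%%%%%%%%%%%%%%%%%%%%%%%%%%%%%%%%%%%%%%%%%%%%%%%%%%%%%%%%%%%%%%%%%%%%%%%%
%%%%%%%%%%%%%%%%%%%%%%%%%%%%%%%%%%%%%%%%%%%%%%%%%%%%%%%%%%%%%%%%%%%%%%%%%%%%%%%%
%%%%%%%%%%%%%%%%%%%%%%%%%%%%%%%%%%#+#-=+:*:+++##%%%%%%%%%%%%%%%%%%%%%%%%%%%%%%%%
%%%%%%%%%%%%%%%%%%%%%%%%%%%%%%%*-=+=%*#
[... 1690 characters left out ...]
%%%%%%%%%%%%%%%%%%%%%%%%%%%%%%%%%%%%%%%%%%%%%%%%%%%%
###############%%%%%%%%%%%%%%%%%%%%%%%%%%%%%%%%%%%%%%%%%%%%%%%%%%%%%%%%%%%%%%%%%
#################%%%%%%%%%%%%%%%%%%%%%%%%%%%%%%%%%%%%%%%%%%%%%%%%%%%%%%%%%%%%%%%
##################%%%%%%%%%%%%%%%%%%%%%%%%%%%%%%%%%%%%%%%%%%%%%%%%%%%%%%%%%%%%%%
####################%%%%%%%%%%%%%%%%%%%%%%%%%%%%%%%%%%%%%%%%%%%%%%%%%%%%%%%%%%%%
######################%%%%%%%%%%%%%%%%%%%%%%%%%%%%%%%%%%%%%%%%%%%%%%%%%%%%%%%%%%
#######################%%%%%%%%%%%%%%%%%%%%%%%%%%%%%%%%%%%%%%%%%%%%%%%%%%%%%%%%%
##########################%%#%%%%%%%%%%%%%%%%%%%%%%%%%%%%%%%%%%%%%%%%%%%%%%%%%%%
############################%%#%%%%%%%%%%%%%%%%%%%%%%%%%%%%%%%%%%%%%%%%%%%%%%%%%
```

The collar disc centre reprojects onto (0.4835, -0.2865, 0.03). Descend and grip it.

Call:
{"name": "servo_tool", "arguments": {"increments": [[[0,0,0],[-0.25,0.27,6],0.4],[[0,0,0],[-0.25,0.27,12],0.4],[[0,0,0],[-0.25,0.27,17],0.4],[[0,0,0],[-0.25,0.27,21],0.4],[[0,0,0],[-0.25,0.27,23],0.4],[[0,0,0],[-0.25,0.27,24],0.4],[[0,0,0],[-0.25,0.27,24],0.4]]}}

```text
t: 17.27
eef_pos: [0.4852, -0.284, 0.0081]
ee_rot: [0.02, 3.141, -0.0]
ft_force: [0.4, -0.5, -0.3]
opening: 0.0659
gripper_force: 0.0
```

Call:
{"name": "servo_tool", "arguments": {"increments": [[[0,0,0],[0,0,0],-0.2],[[0,0,0],[0,0,0],-0.2],[[0,0,0],[0,0,0],-0.2],[[0,0,0],[0,0,0],-0.2]], "newtons": 40}}

```text
t: 17.77
eef_pos: [0.4856, -0.2844, 0.0087]
ee_rot: [0.021, 3.14, -0.001]
ft_force: [-1.0, 0.3, 9.4]
opening: 0.0473
gripper_force: 40.0
```

Call:
{"name": "servo_tool", "arguments": {"increments": [[[0,0,0],[0,0,-5],-0.2],[[0,0,0],[0,0,-11],-0.2],[[0,0,0],[0,0,-17],-0.2],[[0,0,0],[-0.5,3,-19],-0.2],[[0,0,0],[-1.5,9,-19],-0.2],[[0,0,0],[-2.5,15,-19],-0.2],[[0,0,0],[-3.5,21,-19],-0.2],[[0,0,0],[-4.5,27,-19],-0.2],[[0,0,0],[-5,33,-19],-0.2],[[0,0,0],[-6,39,-19],-0.2]]}}

```text
t: 19.02
eef_pos: [0.5498, 0.1071, 0.1983]
ee_rot: [0.021, 3.141, 0.001]
ft_force: [1.0, 0.1, -0.8]
opening: 0.0475
gripper_force: 40.0
```

Call:
{"name": "servo_tool", "arguments": {"increments": [[[0,0,0],[-0.7,6,0],-0.2],[[0,0,0],[-1.2,10.9,0],-0.2],[[0,0,0],[-1.2,10.9,0],-0.2],[[0,0,0],[-1.2,10.9,3],-0.2],[[0,0,0],[-1.2,10.9,4],-0.2],[[0,0,0],[-1.2,10.9,4],-0.2]]}}

```text
t: 19.77
eef_pos: [0.5632, 0.2131, 0.1577]
ee_rot: [-0.022, -3.141, 0.001]
ft_force: [0.0, 0.2, -0.8]
opening: 0.047
gripper_force: 40.0
```

```bash
python3 - <<'E'
from h import *
s=observe();p=s["eef_pos"];print(s["t"],p,s["ee_rot"],s["qpos"].round(2),s["opening"])
o=[]
for n in ("scene","side"):
    c=calibration(n);im=camera(n)[:,:,::-1];cv2.imwrite(f"pics/v_{n}.png",im)
    x,y=proj(c,[.562,.2165,.13]).astype(int);print(n,x,y)
    o.append(cv2.resize(im[y-35:y+35,x-33:x+32],(395,425),interpolation=2))
cv2.imwrite("pics/v.png",np.hstack(o))
E
```

```text
19.775 [0.56324614 0.2130848  0.15766223] [-2.19230622e-02 -3.14069168e+00  1.04618014e-03] [-0.86  0.39  0.51  1.84 -0.22  0.97  1.3 ] 0.047043552341094176
scene 363 189
side 217 264
```

View pics/v.png

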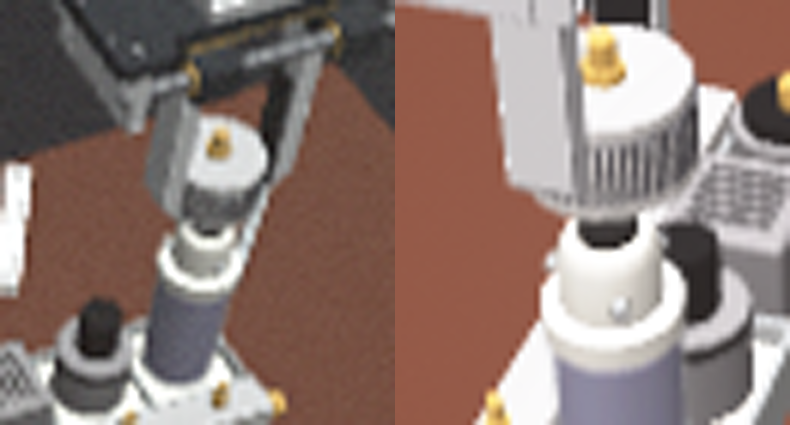

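The cap is held nearly level above the neck. Its nipple is at (220,143) in the left crop and (602,57) in the right crop. The neck top is just below, and one pin shows at (620,307). The nipple looks offset from the finger line, so I'll triangulate it.

```bash
python3 - <<'E'
from h import *
q=[]
for n,(x,y) in (("scene",(366,177)),("side",(218,238))):
    im=cv2.imread(f"pics/v_{n}.png");r=6;w=cv2.cvtColor(im[y-r:y+r+1,x-r:x+r+1],cv2.COLOR_BGR2HSV)
    v,u=np.nonzero(cv2.inRange(w,(14,110,60),(32,255,255)));q.append((x-r+u.mean(),y-r+v.mean()));print(q[-1],len(u))
print("nipple",tri([ray(calibration("scene"),q[0]),ray(calibration("side"),q[1])]))
# seal, before the cap came
q=[]
for n,f,(x,y) in (("scene","s6",(364,190)),("side","d6",(218,265))):
    im=cv2.imread(f"pics/{f}.png");w=im[y-7:y+8,x-8:x+9].max(2);v,u=np.nonzero(w<85);q.append((x-8+u.mean(),y-7+v.mean()))
print("seal",tri([ray(calibration("scene"),q[0]),ray(calibration("side"),q[1])]),q)
E
```

```text
(np.float64(365.3333333333333), np.float64(177.55555555555554)) 9
(np.float64(217.76190476190476), np.float64(239.04761904761904)) 42
nipple (array([0.55972759, 0.21338641, 0.1810946 ]), [0.0007980886345488974, 0.0007980886345489113])
seal (array([0.5609832 , 0.2170581 , 0.12746664]), [0.0008909290985384064, 0.0008909290985384388]) [(np.float64(363.72222222222223), np.float64(190.05555555555554)), (np.float64(218.38333333333333), np.float64(265.65))]
```

Cap centre relative to the TCP is -3.5 mm in world x, which is +0.35 cm in tool x. Shift by the measured misalignment and descend.

Call:
{"name": "servo_tool", "arguments": {"increments": [[[0,0,0],[-0.08,0.37,0],-0.2],[[0,0,0],[-0.08,0.37,0.5],-0.2],[[0,0,0],[-0.08,0.37,1.2],-0.2],[[0,0,0],[-0.08,0.37,1.8],-0.2],[[0,0,0],[-0.08,0.37,2.3],-0.2],[[0,0,0],[-0.08,0.37,2.3],-0.2]]}}

```text
t: 20.62
eef_pos: [0.5641, 0.2174, 0.1342]
ee_rot: [-0.021, -3.141, 0.001]
ft_force: [-0.1, -0.5, -0.5]
opening: 0.0477
gripper_force: 40.0
```

Call:
{"name": "servo_tool", "arguments": {"increments": [[[0,0,0],[0,0,0.3],-0.2],[[0,0,0],[0,0,0.5],-0.2],[[0,0,0],[0,0,0.7],-0.2],[[0,0,0],[0,0,0.7],-0.2]]}}

```text
t: 21.12
eef_pos: [0.5642, 0.2175, 0.1276]
ee_rot: [-0.021, -3.141, 0.0]
ft_force: [0.2, -0.3, -1.1]
opening: 0.048
gripper_force: 40.0
```

Call:
{"name": "servo_tool", "arguments": {"increments": [[[0,0,0],[0,0,0.2],-0.2],[[0,0,0],[0,0,0.35],-0.2],[[0,0,0],[0,0,0.5],-0.2],[[0,0,0],[0,0,0.5],-0.2]]}}

```text
t: 21.62
eef_pos: [0.5646, 0.2175, 0.123]
ee_rot: [0.021, 3.141, 0.0]
ft_force: [-0.2, -0.7, 4.3]
opening: 0.0474
gripper_force: 40.0
```

Contact with the pins at 4.3 N and TCP z 0.123, with almost no side force. Start turning with light pressure, shifting so that the cap's axis stays put.

Call:
{"name": "servo_tool", "arguments": {"increments": [[[0,0,0.7],[0,-0.02,0.1],-0.2],[[0,0,1.4],[0,-0.05,0.1],-0.2],[[0,0,2],[0.01,-0.07,0.1],-0.2],[[0,0,2.7],[0.01,-0.1,0.1],-0.2],[[0,0,3.3],[0.02,-0.12,0.1],-0.2]]}}

```text
t: 22.25
eef_pos: [0.5653, 0.2162, 0.1228]
ee_rot: [0.564, 3.088, 0.001]
ft_force: [1.3, -2.0, 11.3]
opening: 0.0474
gripper_force: 40.0
```

Call:
{"name": "servo_tool", "arguments": {"increments": [[[0,0,0.7],[0,-0.02,0],-0.2],[[0,0,1.4],[0,-0.05,0],-0.2],[[0,0,2],[0.01,-0.07,0],-0.2],[[0,0,2.7],[0.01,-0.1,0],-0.2],[[0,0,3.3],[0.02,-0.12,0],-0.2]]}}

```text
t: 22.88
eef_pos: [0.5648, 0.2148, 0.1228]
ee_rot: [1.087, 2.945, 0.002]
ft_force: [2.0, -5.1, 11.9]
opening: 0.0474
gripper_force: 40.0
```

Call:
{"name": "servo_tool", "arguments": {"increments": [[[0,0,0.7],[-0.02,-0.05,0],-0.2],[[0,0,1.4],[-0.03,-0.09,0],-0.2],[[0,0,2],[-0.02,-0.11,0],-0.2],[[0,0,2.7],[-0.02,-0.14,0],-0.2],[[0,0,3.3],[-0.01,-0.16,0],-0.2]]}}

```text
t: 23.5
eef_pos: [0.5638, 0.2137, 0.1228]
ee_rot: [1.577, 2.715, 0.002]
ft_force: [1.4, -3.6, 11.7]
opening: 0.0476
gripper_force: 40.0
```

Call:
{"name": "servo_tool", "arguments": {"increments": [[[0,0,0.7],[0,-0.02,0],-0.2],[[0,0,1.4],[0,-0.05,0],-0.2],[[0,0,2],[0.01,-0.07,0],-0.2],[[0,0,2.7],[0.01,-0.1,0],-0.2],[[0,0,3.3],[0.02,-0.12,0],-0.2]]}}

```text
t: 24.12
eef_pos: [0.5626, 0.2132, 0.1228]
ee_rot: [2.02, 2.404, 0.002]
ft_force: [1.2, -3.1, 12.2]
opening: 0.0481
gripper_force: 40.0
```

Call:
{"name": "servo_tool", "arguments": {"increments": [[[0,0,0.7],[0,-0.02,0],-0.2],[[0,0,1.4],[0,-0.05,0],-0.2],[[0,0,2],[0.01,-0.07,0],-0.2],[[0,0,2.7],[0.01,-0.1,0],-0.2],[[0,0,3.3],[0.02,-0.12,0],-0.2]]}}

```text
t: 24.75
eef_pos: [0.5601, 0.2138, 0.1217]
ee_rot: [-2.404, -2.022, 0.0]
ft_force: [-0.1, -0.5, -0.6]
opening: 0.0476
gripper_force: 40.0
```

The force vanished and z fell, so the keyways have found the pins. Push down.

Call:
{"name": "servo_tool", "arguments": {"increments": [[[0,0,0],[0,0,0.15],-0.2],[[0,0,0],[0,0,0.3],-0.2],[[0,0,0],[0,0,0.45],-0.2],[[0,0,0],[0,0,0.45],-0.2]]}}

```text
t: 25.25
eef_pos: [0.5603, 0.2137, 0.1174]
ee_rot: [-2.402, -2.025, -0.0]
ft_force: [-0.7, 0.7, 3.9]
opening: 0.0474
gripper_force: 40.0
```

Dropped to the seal (z 0.1174, 3.9 N). Now push home.

Call:
{"name": "servo_tool", "arguments": {"increments": [[[0,0,0],[0,0,0.2],-0.2],[[0,0,0],[0,0,0.35],-0.2],[[0,0,0],[0,0,0.5],-0.2],[[0,0,0],[0,0,0.6],-0.2],[[0,0,0],[0,0,0.6],-0.2]], "newtons": 50}}

```text
t: 25.88
eef_pos: [0.5616, 0.2139, 0.1132]
ee_rot: [-2.402, -2.024, -0.005]
ft_force: [-6.5, -0.6, 34.2]
opening: 0.0477
gripper_force: 50.0
```

Call:
{"name": "servo_tool", "arguments": {"increments": [[[0,0,0],[0.02,0,-0.1],-0.2],[[0,0,0],[0.02,0,-0.1],-0.2],[[0,0,0],[0.02,0,-0.1],-0.2],[[0,0,0],[0.02,0,-0.1],-0.2]]}}

```text
t: 26.38
eef_pos: [0.5609, 0.2139, 0.1133]
ee_rot: [-2.402, -2.025, -0.002]
ft_force: [-3.6, -0.6, 19.3]
opening: 0.0474
gripper_force: 50.0
```

```bash
python3 - <<'E'
from h import *
s=observe();print({k:np.round(s[k],4) for k in ("t","eef_pos","ee_rot","ft_force","moment","opening","gripper_force")})
q=[]
for n in ("scene","side"):
    c=calibration(n);im=camera(n)[:,:,::-1];x,y=proj(c,[.561,.2165,.139]).astype(int);r=9
    v,u=np.nonzero(cv2.inRange(cv2.cvtColor(im[y-r:y+r+1,x-r:x+r+1],cv2.COLOR_BGR2HSV),(14,110,60),(32,255,255)));print(n,x,y,len(u))
    if len(u): q.append(ray(c,(x-r+u.mean(),y-r+v.mean())))
if len(q)==2: print("nipple",tri(q))
E
```

```text
{'t': np.float64(26.375), 'eef_pos': array([0.5609, 0.2139, 0.1133]), 'ee_rot': array([-2.4021e+00, -2.0246e+00, -2.3000e-03]), 'ft_force': array([-3.5898, -0.6034, 19.2766]), 'moment': array([-3.2200e-01,  1.0842e+00,  6.0000e-04]), 'opening': np.float64(0.0474), 'gripper_force': np.float64(50.0071)}
scene 363 187 9
side 217 260 37
nipple (array([0.55748016, 0.22163644, 0.14143687]), [0.001440114992080019, 0.0014401149920798724])
```

```bash
python3 -c "
from cell import *
print(close_job())"
```

```text
the job is handed in; nothing more can be done
None
```

I handed the job in after about 26 s of robot time: both the cartridge and the cell stand in the tray, and the fingers hold the cap pushed home on the cell's neck with about 19 N; the judge's result was not shown.

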